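# Hang the biscuit cutter and rack the board after baking

### The job

Clear up after baking: hang the biscuit cutter that has a strap handle on the steel bar, with the bar through its handle and the cutter hanging free. Move the bamboo board from its draining stand into the free slot of the board rack, still on its long edge, fully down and roughly centred along the slot. Set both down gently rather than dropping them, in either order, and leave everything else where it stands.

Things in the scene. Friction and masses are not known exactly. Their poses are not given: they have to be found in the camera images.
- cutter_mid (a point): biscuit cutter with a strap handle, steel, about 0.11 kg: a round open cutter 56 mm across and 42 mm tall, standing on its cutting edge, and an inverted-U strap rising from its rim; 102 mm tall in all. The point is on its axis, 50 mm above its cutting edge; z up. The strap spans local x; the loop is open along local y. It can be gripped across the strap's two legs from above.
- cutter_handle (a point): underside of the top of the cutter's strap arch (the place that rests on the bar), 98.5 mm above the cutting edge and 48.5 mm above point cutter_mid; same axes as the cutter
- bar_mid (a point): middle of the hanging bar, on its centre line, 200 mm above the table: a level steel rod 10 mm thick along local y. Its free end, a ball 16 mm across, is 78 mm away on the -y side; on the +y side, 90 mm away, an upright steel post (22 mm thick, 212 mm tall) on a wooden foot holds it. Fixed.
- board_mid (a point): bamboo cutting board, about 0.32 kg, 200 mm long (local x), 14 mm thick (local y), 150 mm tall (z), rounded corners, two darker stripes, standing on its long edge. The point is its centre, 75 mm above its lower edge. At the start it stands in a fixed low draining stand: 12 mm base, slats 38 mm above that, 18 mm apart.
- board: the same board; origin at the middle of its lower edge, axes as above
- cutter: the same cutter; origin at the centre of its cutting edge, same axes. Strap: two upright legs 51 mm apart over their outer faces (local x), each 3 mm thick and 18 mm wide (along y), vertical from 42 to 76 mm above the cutting edge, then a round arch. Inside, the loop is 45 mm wide and 56 mm high.
- slot_floor (a point): middle of the floor of the rack's free slot, 20 mm above the table: the slot runs 140 mm along the rack's local x, is open at both ends and the top, 17 mm wide (local y) and 61 mm deep, its slats' tops rounded (6 mm radius), at 81 mm above the table. The rack is fixed.
- rack: bamboo board rack, origin on the table at its middle, base 150 x 115 x 20 mm, two slots along local x: the free one at local y = +28 mm, the other, at y = -28 mm, holds the slate
- bar_stand: stand of the hanging bar; origin on the table straight below point bar_mid, same axes
- slate: dark slate slab 170 x 12 x 100 mm tall (top 120 mm above the table) standing in the rack's other slot; origin mid lower edge; leave alone
- ring_mid (a point): plain steel ring cutter without a handle, 68 mm across, 45 mm tall; its centre; leave alone
- shaker_mid (a point): glass shaker jar with steel cap, 54 mm across, 95 mm tall; its centre; leave alone
- tin: tin, 60 mm across, 80 mm tall; origin under its centre; leave alone
- plate: plate 190 mm across with four biscuits, 50 mm tall; origin under its centre; leave alone
Things that resemble listed ones, but are neither listed nor needed, are in the scene too. Of the things that look like the board, the larger one is meant.

How it is judged:
By the outcome, as a careful person would: the job done as asked, in the order asked, and still so for the second after the job is handed in, with the robot touching nothing.
It also fails if it takes over 64 s, if anything falls off the work surface, if the arm or the gripper's body presses on something with over 40 N, if the wrist force passes 120 N, or if a joint passes its speed limit or range.

### The arm

A 7-joint arm with a two-finger parallel gripper is mounted at the origin on the work surface. World frame = base frame: x ahead of the robot, y to its left, z up, the work surface at z = 0. Lengths are in m, angles in rad, forces in N, time in s.
With the tool pointing down it reaches from about 0.4 to 0.875 m from the base axis. Payload 19.3 kg.
Tool frame: the origin (TCP) lies where the fingers leave the gripper's body, on its centre line; the fingertips stand bot.tip_reach ahead of it and the grasp point (between the pads) lies 54 mm ahead of it (bot.tip_reach is the distance from the TCP to the fingertips, in m); z points along the fingers, y is the line along which they close (so a half turn about z gives the same grasp; the last joint's range is limited). The gripper opens to 85 mm and grips with 20 to 120 N. Pads are 22 mm wide; open, the fingers measure 114 mm over their backs; the gripper's body (76 mm by 85 mm) begins 54 mm behind the grasp point. The pads swing forward as they close: fully open they stand 13 mm farther back than shut.
Start: joints at [1.11, 0.521, -0.036, 1.599, 0.021, 1.021, -0.113], TCP at [0.238, -0.578, 0.304] pointing down, gripper open.
Joint ranges: [-2.91, 2.91], [-0.3, 2.13], [-1.5, 1.42], [0.17, 2.43], [-1.26, 4.41], [0.16, 1.93], [-2.52, 2.52]. Speed limits (rad/s): [1.89, 1.89, 2.39, 2.39, 3.01, 3.01, 3.01].

### API

Orientations are given as [roll, pitch, yaw] about the fixed x, y, z axes, in that order (R = Rz(yaw) Ry(pitch) Rx(roll)).
In Python, from workcell import bot gives the robot as it stands. The module is installed in compiled form; this text tells all that it offers.
- The arm moves only by the shell command python3 -m jog 'ROWS' [FORCE]. ROWS is JSON, a list that holds one entry, the list of rows, each a list of 7 numbers: the shift along the tool's x, y, z in mm, then the turn, a rotation vector about the tool's x, y, z in rad, then the opening, from 0 (shut) to 1 (fully open). In form: [[[tx, ty, tz, wx, wy, wz, fingers], ...]]. A call has 1 to 5 rows; each row shifts and turns the commanded pose from where the row before left it, along the tool's axes as they then stand; what a row does not reach is not made up. A row lasts 1/10 s, in which the tool goes at most 50 mm and 8.59 degrees, less where a joint would pass 70% of its speed; a pose out of reach is approached as far as the arm can. A call is refused whole if a number of a shift passes 50 or a number of a turn 0.15, either way. A call with a gripper value outside its range is refused whole. The fingers move at their own pace and stop on an object; FORCE is the grip in N (left out, the last holds). Time passes only in rows, so rows that do not move let the fingers close. It gives the time, the measured TCP pose, the force, the opening and the grip force at its end, in the units of the state.
- bot.observe(): the state, without advancing time (a new reading comes with each control period).
- bot.grab_frame(name): name is "side" or "top"; returns a dict with "img" (400x640x3 uint8, red, green, blue), "intrinsics" (3x3 intrinsics, pixels), "R" (3x3) and "t" (3): a world point X has camera coordinates R X + t. Camera axes: x right, y down, z forward; pixel columns grow to the right and rows downward; lengths in m; the calibration is good to about 2 mm. A picture is of the moment at which its call begins. There is no depth.
- bot.job_done(): hands the job in; it is judged then, once.
Trained networks look in a picture, given as the dict that the camera call returned (one of the last four; its "shot" number tells which), for a name from the list of things; names that differ only in an ending like _2 or _b are one class to them, and where a whole thing is asked for, a point or a joint stands for the part that bears it (a point fixed in the world has none). Each returns a list of dicts, best first, with "conf" (0 to 1); they miss things now and then, are a little off and sometimes report something else, mostly with a low value. They report only what shows in the picture. A call takes as long as a camera call. They do not tell look-alikes from the thing itself.
- bot.trace(query, picture): "region" (400x640 bool, what is visible of it).
- bot.spot_point(query, picture): "xyz" ([x, y, z] in m, in world coordinates, good to about 4 mm: a listed point, or the origin of a listed thing).
The state is a dict: "clock": time; "qpos": joint angles; "qd": joint speeds; "joint_efforts": joint torques, N m; "position": TCP position; "tool_rot": TCP orientation; "force": force on the tool from outside, world axes, zero at the start; "moment": the same for the moment, N m; "grip_width": finger opening in m; "finger_force": force on a finger pad.
Only numpy, scipy, OpenCV 4.12 (cv2) and the standard library are available. Lean on these libraries where they do the work, as an engineer would, in place of code of your own. Each camera call takes 0.05 s, during which the arm holds its last target. There are 200 camera calls.

## Working session

There is one attempt and no reset: what is moved stays moved. The work goes in short steps, Python scripts to look and compute and a shell command to move; the robot and the scene stay as the last step left them, time stands still between calls to the robot, and variables do not carry over. Pictures are saved under pics/ and viewed, at most 10 in all, crops included, and the job is handed in when it is done.

```bash
mkdir -p pics; cat > h.py <<'E'
import numpy as np, cv2
from workcell import bot
def shot(n):
    f=bot.grab_frame(n); return f
def save(f,name): cv2.imwrite('pics/'+name,cv2.cvtColor(f['img'],cv2.COLOR_RGB2BGR))
def proj(f,X):
    c=(np.asarray(f['R'])@np.atleast_2d(X).T).T+f['t']; p=(f['intrinsics']@c.T).T; return p[:,:2]/p[:,2:]
E
python3 - <<'E'
from h import *
for n in ('top','side'):
    f=shot(n); save(f,n+'0.png'); print(n,np.round(-f['R'].T@f['t'],3))
    for q in ['cutter_mid','cutter_handle','bar_mid','board_mid','slot_floor','rack','slate','ring_mid','shaker_mid','tin','plate','bar_stand','board','cutter']:
        print(q,[(np.round(d['xyz'],3).tolist(),round(d['conf'],2)) for d in bot.spot_point(q,f)[:3]])
s=bot.observe(); print(s, bot.tip_reach)
E
```

```text
top [ 0.331 -0.008  1.655]
cutter_mid [([0.588, 0.235, 0.2], 0.65), ([0.425, 0.094, 0.047], 0.56)]
cutter_handle [([0.426, 0.099, 0.093], 0.62)]
bar_mid [([0.588, 0.235, 0.201], 0.76)]
board_mid [([0.31, -0.175, 0.062], 0.63), ([0.52, -0.065, 0.089], 0.58)]
slot_floor [([0.527, -0.275, 0.021], 0.72), ([0.397, 0.335, 0.02], 0.43)]
rack [([0.527, -0.306, -0.0], 0.69)]
slate [([0.508, -0.328, 0.019], 0.71)]
ring_mid [([0.398, 0.336, 0.022], 0.73)]
shaker_mid [([0.437, 0.244, 0.046], 0.81)]
tin [([0.747, 0.097, -0.004], 0.56)]
plate [([0.777, -0.055, 0.004], 0.86)]
bar_stand [([0.585, 0.234, 0.003], 0.67)]
board [([0.304, -0.174, 0.002], 0.69), ([0.515, -0.062, 0.012], 0.61), ([0.425, 0.094, -0.002], 0.56)]
cutter [([0.422, 0.095, -0.002], 0.49)]
side [0.202 0.53  0.9  ]
cutter_mid []
cutter_handle [([0.422, 0.095, 0.102], 0.67)]
bar_mid [([0.589, 0.233, 0.197], 0.87)]
board_mid [([0.308, -0.176, 0.059], 0.92), ([0.513, -0.065, 0.087], 0.85)]
slot_floor [([0.528, -0.275, 0.018], 0.59)]
rack [([0.523, -0.302, 0.002], 0.94)]
slate [([0.508, -0.331, 0.02], 0.84)]
ring_mid [([0.401, 0.338, 0
[... 345 characters left out ...]
1.10979676,  0.52140028, -0.03628401,  1.59949879,  0.02116922,
        1.02110137, -0.11276615]), 'qd': array([ 3.82167932e-04,  6.68998443e-04,  2.85735876e-04, -1.92254243e-04,
        6.96217837e-04, -1.50340744e-05,  3.49630390e-04]), 'joint_efforts': array([-3.71864580e-04, -9.26842117e+01,  1.97839916e+00, -3.70249593e+01,
        1.80878484e-02,  1.89946521e-03,  6.51182958e-06]), 'position': array([ 0.23805266, -0.57788177,  0.30389121]), 'tool_rot': array([-3.14156716e+00, -1.71109118e-05,  3.90760520e-01]), 'force': array([ 0.26161014, -0.38883331, -0.52575266]), 'moment': array([-0.01192138, -0.00973584,  0.00848059]), 'finger_force': 0.0, 'grip_width': 0.0850243240703527} 0.0726
```

View pictures.

View pics/top0.png

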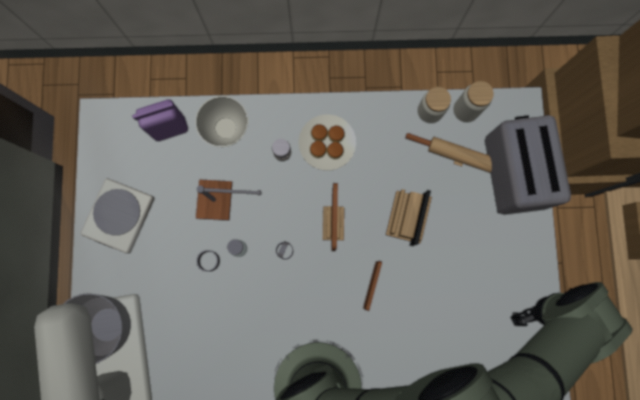

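View pics/side0.png

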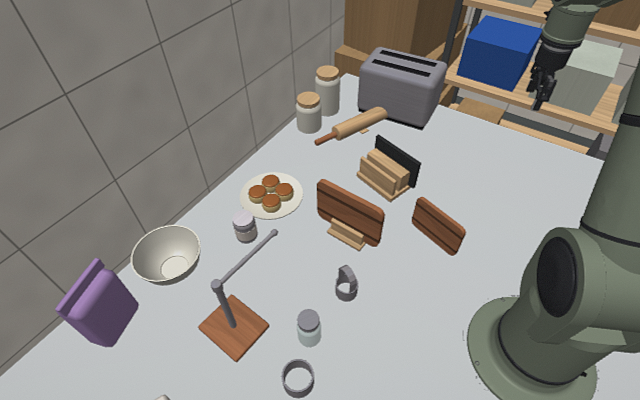

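```bash
cat > fit.py <<'E'
from h import *
from scipy.optimize import minimize
T=shot('top'); S=shot('side')
np.set_printoptions(suppress=True,precision=4)
def masks(q,f,near=None):
    out=[]
    for d in bot.trace(q,f):
        m=d['region']; ys,xs=np.nonzero(m); out.append((m,d['conf'],xs.mean(),ys.mean(),m.sum()))
    if near is not None:
        p=proj(f,near)[0]; out.sort(key=lambda o:np.hypot(o[2]-p[0],o[3]-p[1]))
    print(q,[(round(o[1],2),int(o[2]),int(o[3]),int(o[4])) for o in out]); return out
def box(L,W,z0,z1): return np.array([[sx*L/2,sy*W/2,z] for sx in(-1,1) for sy in(-1,1) for z in(z0,z1)])
def world(P,v):
    c,s=np.cos(v[2]),np.sin(v[2]); return np.c_[v[0]+c*P[:,0]-s*P[:,1],v[1]+s*P[:,0]+c*P[:,1],P[:,2]]
K=8
def hullmask(f,W):
    h=cv2.convexHull(proj(f,W).astype(np.float32)); m=np.zeros((400,640),np.uint8)
    cv2.fillConvexPoly(m,np.round(h*16).astype(np.int32),255,cv2.LINE_AA,4); return m/255.
def fit(name,parts,ms,v0):
    def cost(v):
        t=0
        for f,m in ms:
            r=np.zeros((400,640))
            for P in parts: r=np.maximum(r,hullmask(f,world(P,v)))
            t+=1-np.minimum(r,m).sum()/np.maximum(r,m).sum()
        return t
    best=None
    for y in np.arange(-.6,.7,.2):
        s=np.array([*v0[:2],v0[2]+y]); sim=np.vstack([s,s+[.01,0,0],s+[0,.01,0],s+[0,0,.1]])
        r=minimize(cost,s,method='Nelder-Mead',options=dict(initial_simplex=sim,xatol=2e-4,fatol=1e-4,maxiter=120))
        if best is None or r.fun<best.fun: best=r
    print(name,best.x,best.fun); return best.x
E
cat > m1.py <<'E'
from fit import *
print(T['intrinsics'][0])
save(T,'T.png')
nb=[.517,-.064,.09]
B=[(f,masks('board_mid',f,nb)[0][0]) for f in (T,S)]
yb=0
fit('board',[box(.2,.014,.012,.162)],B,[.517,-.064,yb]); fit('boardTop',[box(.2,.014,.012,.162)],B[:1],[.517,-.064,yb]); fit('boardSide',[box(.2,.014,.05,.162)],B[1:],[.517,-.064,yb])
nr=[.525,-.304,.04]
R=[(f,masks('rack',f,nr)[0][0]) for f in (T,S)]
Sl=[(f,masks('slate',f,nr)[0][0]) for f in (T,S)]
fit('slate',[box(.17,.012,.02,.12)],Sl,[.508,-.33,0])
C=[(f,masks('cutter',f,[.422,.095,.05])[0][0]) for f in (T,S)]
Br=[(f,masks('bar_stand',f,[.587,.233,.1])[0][0]) for f in (T,S)]
a=[np.array(f['img']).copy() for f in (T,S)]
def crop(f,X,w,ms=None):
    p=proj(f,X)[0].astype(int); h=w*3//4
    im=f['img'][p[1]-h//2:p[1]+h//2,p[0]-w//2:p[0]+w//2]; print('crop',p[0]-w//2,p[1]-h//2,400/w)
    return cv2.resize(im,(400,300),interpolation=cv2.INTER_CUBIC)
im=np.vstack([np.hstack([crop(T,[.525,-.304,.04],64),crop(S,[.525,-.304,.06],96)]),np.hstack([crop(T,[.422,.095,.07],40),crop(S,[.422,.095,.06],56)])])
cv2.imwrite('pics/c1.png',im[:,:,::-1])
np.savez('masks.npz',rT=R[0][1],rS=R[1][1],cT=C[0][1],cS=C[1][1],bT=Br[0][1],bS=Br[1][1])
E
python3 m1.py
```

```text
[512.3463   0.     315.8527]
board_mid [(0.84, 333, 217, 348), (0.67, 282, 250, 198), (0.6, 371, 285, 336)]
board_mid [(0.66, 438, 225, 1743)]
board [ 0.5197 -0.0629 -0.062 ] 1.319390524219897
boardTop [ 0.5197 -0.0629 -0.062 ] 0.3193905242198971
boardSide [ 0.517 -0.064 -0.6  ] 1.0
rack [(0.97, 403, 215, 1268), (0.7, 333, 215, 422)]
rack [(0.75, 383, 174, 1799), (0.62, 234, 316, 3021)]
slate [(0.67, 420, 218, 443)]
slate [(0.36, 383, 174, 1777), (0.94, 399, 158, 815)]
slate [ 0.5121 -0.3292 -0.293 ] 1.0541181882224264
cutter [(0.51, 280, 249, 125), (0.35, 404, 215, 1343)]
cutter [(0.68, 346, 283, 590)]
bar_stand [(0.86, 215, 199, 1558)]
bar_stand [(0.74, 234, 316, 3133)]
crop 377 191 6.25
crop 338 130 4.166666666666667
crop 263 235 10.0
crop 320 258 7.142857142857143
```

View pics/c1.png

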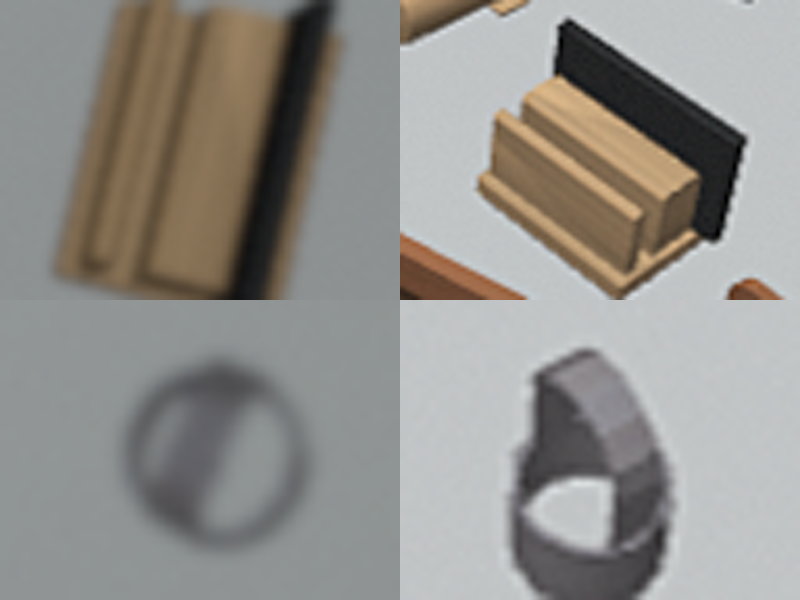

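```bash
cat > m2.py <<'E'
from fit import *
def cyl(x,y,r,z0,z1,n=16):
    a=np.linspace(0,2*np.pi,n,endpoint=False); c=np.c_[x+r*np.cos(a),y+r*np.sin(a)]
    return np.vstack([np.c_[c,np.full(n,z0)],np.c_[c,np.full(n,z1)]])
def off(P,x,y): return P+[x,y,0]
rack=[box(.15,.115,0,.02)]+[off(box(.14,w,.02,z),0,y) for w,y,z in[(.012,.0425,.079),(.039,0,.079),(.012,-.0425,.079)]]
# cutter: strap segments + ring wall
prof=[(.024,.042),(.024,.076)]+[(.024*np.cos(t),.076+.0245*np.sin(t)) for t in np.linspace(0.2,np.pi-.2,11)]+[(-.024,.076),(-.024,.042)]
cut=[]
for (x1,z1),(x2,z2) in zip(prof,prof[1:]):
    d=np.array([x2-x1,z2-z1]);n=np.array([-d[1],d[0]])/np.linalg.norm(d)*.0015
    cut.append(np.array([[x+s*n[0],y,z+s*n[1]] for x,z in((x1,z1),(x2,z2)) for s in(1,-1) for y in(-.009,.009)]))
a=np.linspace(0,2*np.pi,25)
for p,q in zip(a,a[1:]): cut.append(np.array([[r*np.cos(t),r*np.sin(t),z] for t in(p,q) for r in(.0265,.028) for z in(0,.042)]))
bb=box(.01,.168,.195,.205); bb[:,1]+=.006
bar=[bb,cyl(0,.09,.011,.02,.212),cyl(0,-.078,.0065,.194,.206)]
def roi(f,P,v,pad):
    p=proj(f,world(np.vstack(P),v)); m=np.zeros((400,640),bool); a=np.maximum(p.min(0)-pad,0).astype(int); b=p.max(0)+pad
    m[a[1]:int(b[1]),a[0]:int(b[0])]=1; return m
def comp(m,f,X):
    n,l,st,c=cv2.connectedComponentsWithStats(m.astype(np.uint8)); i=1+np.argmax(st[1:,4]); return l==i
def fit2(name,P,fs,v0,seg,pad=8,yaws=(-.15,0,.15)):
    D=[]
    for f in fs:
        R_=roi(f,P,v0,pad); fg,dc=seg(f); fg=comp(fg&R_&~dc,f,v0) if name!='bar' else fg&R_&~dc; D.append((f,fg,R_&~dc))
        ov=f['img'].copy(); ov[fg]=[255,0,255]; cv2.imwrite(f'/tmp/{name}{int(f is S)}.png',ov[:,:,::-1])
    def cost(v):
        t=0
        for f,fg,w in D:
            r=np.zeros((400,640))
            for p in P: r=np.maximum(r,hullmask(f,world(p,v)))
            t+=(np.abs(r-fg)*w).sum()/fg.sum()
        return t
    best=None
    for y in yaws:
        s=np.array([*v0[:2],v0[2]+y]); sim=np.vstack([s,s+[.006,0,0],s+[0,.006,0],s+[0,0,.08]])
        r=minimize(cost,s,method='Nelder-Mead',options=dict(initial_simplex=sim,xatol=1e-4,fatol=1e-5,maxiter=150))
        if best is None or r.fun<best.fun: best=r
    print(name,['TS'[f is S] for f in fs],best.x,round(best.fun,3)); return best.x
def ch(f): return [f['img'][...,i].astype(float) for i in range(3)]
def sw(f): r,g,b=ch(f); return (r-b)/(r+1)>.2,(np.maximum(r,g)<70)&((r-b)/(r+1)<.2)
def sbd(f): r,g,b=ch(f); fg=(g/(r+1)<.68); st=((r-b)/(r+1)>.2)&~fg; return fg,cv2.dilate(st.astype(np.uint8),np.ones((3,3)))>0
def bgseg(f,k):
    r,g,b=ch(f); L=r+g+b; return L
def sgrey(k):
    def s(f):
        r,g,b=ch(f); L=cv2.GaussianBlur(r+g+b,(0,0),.01) if 0 else r+g+b
        bg=cv2.medianBlur(f['img'],61).astype(float).sum(2); wood=(r-b)/(r+1)>.15
        return L<k*bg,cv2.dilate(wood.astype(np.uint8),np.ones((3,3)))>0
    return s
if __name__=='__main__':
    for fs in ([T],[S],[T,S]):
        fit2('rack',rack,fs,[.525,-.304,-.2],sw)
        fit2('board',[box(.2,.014,.012,.162)],fs,[.518,-.063,-.06],sbd)
        fit2('cutter',cut,fs,[.423,.095,-.28],sgrey(.87),pad=4)
        fit2('bar',bar,fs,[.588,.234,-.03],sgrey(.85),pad=4)
    t=[]
    for n,f,X,w in [('rack',T,[.525,-.304,.04],80),('rack',S,[.525,-.304,.06],110),('board',T,[.52,-.06,.1],80),('board',S,[.52,-.06,.1],110),('cutter',T,[.422,.095,.07],56),('cutter',S,[.422,.095,.06],80),('bar',T,[.588,.234,.2],90),('bar',S,[.588,.234,.15],150)]:
        im=cv2.imread(f'/tmp/{n}{int(f is S)}.png'); p=proj(f,X)[0].astype(int); h=w*3//4
        t.append(cv2.resize(im[p[1]-h//2:p[1]+h//2,p[0]-w//2:p[0]+w//2],(200,150)))
    cv2.imwrite('pics/seg.png',np.vstack([np.hstack(t[:4]),np.hstack(t[4:])]))
E
python3 m2.py
```

```text
rack ['T'] [ 0.5262 -0.301  -0.3846] 0.253
board ['T'] [ 0.5219 -0.0643 -0.0487] 0.65
cutter ['T'] [ 0.4266  0.0959 -0.4516] 0.206
bar ['T'] [ 0.5883  0.2315 -0.0575] 0.214
rack ['S'] [ 0.5263 -0.3111 -0.2888] 0.048
board ['S'] [ 0.5125 -0.0373 -0.3138] 0.893
cutter ['S'] [ 0.4252  0.0959 -0.4466] 0.119
bar ['S'] [ 0.588   0.234  -0.0604] 0.601
rack ['T', 'S'] [ 0.526  -0.3089 -0.2897] 0.329
board ['T', 'S'] [ 0.5195 -0.0641 -0.0501] 1.831
cutter ['T', 'S'] [ 0.4259  0.0957 -0.4461] 0.341
bar ['T', 'S'] [ 0.5885  0.2319 -0.0579] 0.824
```

View pics/seg.png

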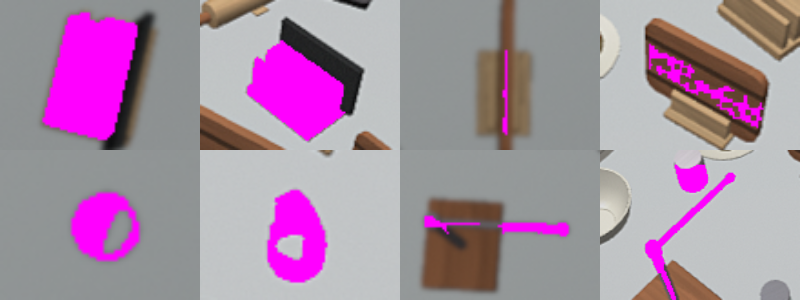

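```bash
cat > m3.py <<'E'
import m2
from m2 import *
m2.comp=lambda m,f,X:m
def sbd(f):
    r,g,b=ch(f); fg=((r-b)/(r+1)>.2)
    st=(((r-b)/(r+1)>.2)&(r+g+b>(230 if f is T else 330)))
    # ignore stand: hull of stand box around
    h=hullmask(f,world(box(.13,.085,0,.052),[.518,-.063,-.06]))>0
    return fg,h
def sw(f):
    r,g,b=ch(f); ex=hullmask(f,world(box(.24,.1,0,.18),[.518,-.063,-.06]))>0
    if f is S: ex|=hullmask(f,world(box(.2,.06,0,.14),[.308,-.175,-.3]))>0
    dk=(np.maximum(r,g)<70)&((r-b)/(r+1)<.2)
    if f is T: dk=cv2.dilate(dk.astype(np.uint8),np.ones((3,3)))>0
    return ((r-b)/(r+1)>.15),ex|dk
for fs in ([T],[S],[T,S]):
    fit2('rack',rack,fs,[.525,-.306,-.25],sw,pad=5)
    fit2('board',[box(.2,.014,.012,.162)],fs,[.518,-.063,-.06],sbd,pad=5)
# overlays
for n,P,v,f,X,w in [('r',rack,[.526,-.309,-.289],T,[.525,-.304,.04],64),('r',rack,[.526,-.309,-.289],S,[.525,-.304,.06],90)]:
    pass
def ov(f,P,v,X,w):
    p=proj(f,X)[0].astype(int); h=w*3//4; o=p-[w//2,h//2]; k=400/w
    im=cv2.resize(f['img'][o[1]:o[1]+h,o[0]:o[0]+w],(400,300),interpolation=cv2.INTER_CUBIC).copy()
    for q in P:
        hl=cv2.convexHull(proj(f,world(q,v)).astype(np.float32))[:,0]; cv2.polylines(im,[np.int32((hl-o+.5)*k)],True,(255,0,255),1)
    return im
v=[.526,-.309,-.289]; vb=[.5195,-.064,-.05]
im=np.vstack([np.hstack([ov(T,rack,v,[.525,-.304,.04],72),ov(S,rack,v,[.525,-.304,.06],90)]),np.hstack([ov(T,[box(.2,.014,.012,.162)],vb,[.52,-.06,.1],100),ov(S,[box(.2,.014,.012,.162)],vb,[.52,-.06,.1],110)])])
cv2.imwrite('pics/ov.png',im[:,:,::-1])
E
python3 m3.py
```

```text
rack ['T'] [ 0.5249 -0.3053 -0.3154] 0.117
board ['T'] [ 0.5132 -0.0629 -0.0638] 0.69
rack ['S'] [ 0.5223 -0.3077 -0.2299] 0.02
board ['S'] [ 0.5193 -0.0623 -0.0872] 0.386
rack ['T', 'S'] [ 0.5228 -0.3052 -0.2874] 0.144
board ['T', 'S'] [ 0.5195 -0.0635 -0.0693] 1.085
```

View pics/ov.png

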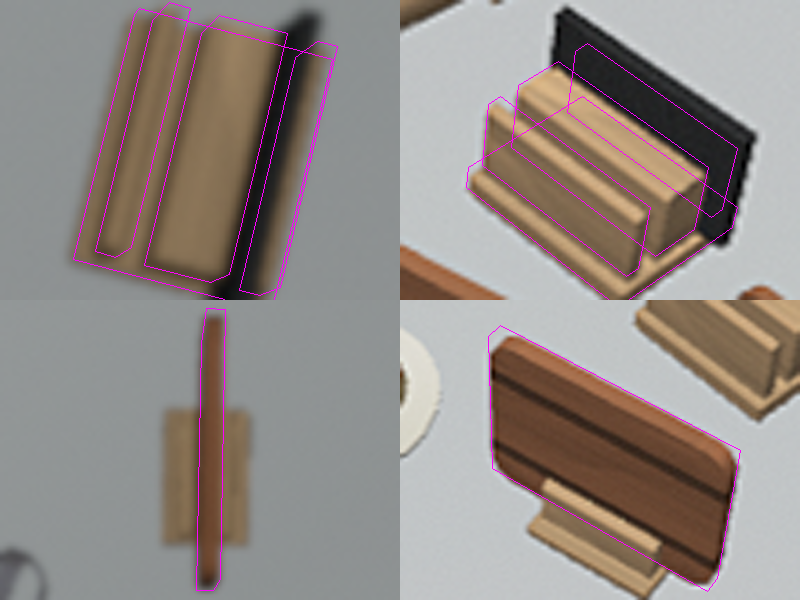

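The side view segmentation fits well: the rack is near (.522,-.308) at yaw ≈ -.23, and the board near (.519,-.063) at yaw ≈ -.08. The cutter is at (.426,.096) and the bar at (.588,.232). I'll go to the board first.

```bash
cat > d.py <<'E'
import sys; from h import *
# usage: d.py x y z yaw : remaining shift (mm, tool axes after turn) and turn about tool z
s=bot.observe(); a=list(map(float,sys.argv[1:5])); p=s['position']; yaw=s['tool_rot'][2]
d=np.array(a[:3])-p; c,n=np.cos(a[3]),np.sin(a[3])
print('t',round(s['clock'],2),'pos',np.round(p,4),'rpy',np.round(s['tool_rot'],3),'w',round(s['grip_width'],4),'ff',round(s['finger_force'],1),'F',np.round(s['force'],1))
print('shift mm',np.round(1000*np.array([c*d[0]+n*d[1],n*d[0]-c*d[1],-d[2]]),1),'wz',round((yaw-a[3]+np.pi)%(2*np.pi)-np.pi,4))
E
python3 -m jog '[[[0,0,0,0,0,0.1175,1],[0,0,0,0,0,0.1175,1],[0,0,0,0,0,0.1175,1],[0,0,0,0,0,0.1175,1]]]' 40
python3 -m jog '[[[17,-38,0,0,0,0,1],[17,-38,0,0,0,0,1],[17,-38,0,0,0,0,1],[17,-38,0,0,0,0,1],[17,-38,0,0,0,0,1]]]' >/dev/null
python3 -m jog '[[[17,-38,0,0,0,0,1],[17,-38,0,0,0,0,1],[17,-38,0,0,0,0,1],[17,-38,0,0,0,0,1],[17,-38,0,0,0,0,1]]]' >/dev/null
python3 -m jog '[[[17,-38,0,0,0,0,1],[17,-38,0,0,0,0,1],[17,-38,0,0,0,0,1],[17,-38,0,0,0,0,1],[0,0,0,0,0,0,1]]]'
python3 d.py .519 -.063 .191 -.08
```

```text
clock: 2.7
position: [0.2381, -0.5779, 0.3039]
tool_rot: [3.142, -0.0, -0.084]
force: [-0.2, 0.3, 0.6]
grip_width: 0.0853
finger_force: 0.0
clock: 4.2
position: [0.5194, -0.0611, 0.3039]
tool_rot: [-3.139, -0.001, -0.073]
force: [0.4, -0.7, -0.1]
grip_width: 0.0855
finger_force: 0.0
t 4.2 pos [ 0.5194 -0.0611  0.3039] rpy [-3.139e+00 -1.000e-03 -7.300e-02] w 0.0855 ff 0.0 F [ 0.4 -0.7 -0.1]
shift mm [ -0.2   1.9 112.9] wz 0.0072
```

```bash

python3 -m jog '[[[0,2,28,0,0,0.007,1],[0,0,28,0,0,0,1],[0,0,28,0,0,0,1],[0,0,28,0,0,0,1],[0,0,0,0,0,0,0.5]]]'
python3 -m jog '[[[0,0,0,0,0,0,0.3],[0,0,0,0,0,0,0.2],[0,0,0,0,0,0,0.1],[0,0,0,0,0,0,0],[0,0,0,0,0,0,0]]]' 60
python3 -m jog '[[[0,0,0,0,0,0,0],[0,0,0,0,0,0,0],[0,0,0,0,0,0,0]]]'
```

```text
clock: 4.7
position: [0.5159, -0.0684, 0.1893]
tool_rot: [3.141, 0.005, -0.086]
force: [0.4, 0.0, 0.7]
grip_width: 0.0735
finger_force: 0.0
clock: 5.2
position: [0.5179, -0.0674, 0.193]
tool_rot: [-3.14, -0.002, -0.085]
force: [-1.6, 5.4, 11.0]
grip_width: 0.0135
finger_force: 57.4
clock: 5.5
position: [0.5179, -0.0674, 0.193]
tool_rot: [-3.14, -0.002, -0.085]
force: [-2.8, 6.1, 9.5]
grip_width: 0.0138
finger_force: 57.4
```

```bash

python3 -m jog '[[[0,0,-10,0,0,0,0],[0,0,-20,0,0,0,0],[0,0,-25,0,0,0,0],[0,0,-30,0,0,0,0],[0,0,-30,0,0,0,0]]]'
python3 -m jog '[[[0,0,-30,0,0,0,0],[0,0,0,0,0,0,0]]]'
python3 d.py .528 -.18 .333 -.23
```

```text
clock: 6.0
position: [0.5169, -0.0684, 0.3083]
tool_rot: [-3.142, 0.0, -0.086]
force: [0.5, 0.3, -3.6]
grip_width: 0.0132
finger_force: 59.0
clock: 6.2
position: [0.5182, -0.0685, 0.3408]
tool_rot: [-3.141, -0.006, -0.087]
force: [0.8, -0.6, -4.6]
grip_width: 0.0134
finger_force: 59.1
t 6.2 pos [ 0.5182 -0.0685  0.3408] rpy [-3.141 -0.006 -0.087] w 0.0134 ff 59.1 F [ 0.8 -0.6 -4.6]
shift mm [ 34.9 106.3   7.8] wz 0.1435
```

```bash
cat > m4.py <<'E'
import m2
from m2 import *
p=bot.observe(); print(p['position'],p['tool_rot'],p['force'])
save(S,'s4.png')
# held board fit: box with z offset free, side only
x,y,z=p['position']
m2.comp=lambda m,f,X:m
def seg(f):
    r,g,b=ch(f); return (r-b)/(r+1)>.2, np.zeros((400,640),bool)
for zb in np.arange(z-.19,z-.165,.004):
    print(round(zb,4),end=' '); fit2('b',[box(.2,.014,zb,zb+.15)],[S],[x,y,p['tool_rot'][2]],seg,pad=5,yaws=(0,))
print([(np.round(d['xyz'],4),round(d['conf'],2)) for d in bot.spot_point('board_mid',S)])
print([(np.round(d['xyz'],4),round(d['conf'],2)) for d in bot.spot_point('board_mid',T)])
E
python3 m4.py
```

```text
[ 0.5171 -0.0684  0.3372] [ 3.1416 -0.0009 -0.0862] [ 0.866  -0.1702 -3.6951]
0.1472 b ['S'] [ 0.5153 -0.0797  0.0347] 0.249
0.1512 b ['S'] [ 0.513  -0.0764  0.0481] 0.244
0.1552 b ['S'] [ 0.5117 -0.073   0.0259] 0.242
0.1592 b ['S'] [ 0.5092 -0.0707  0.0417] 0.24
0.1632 b ['S'] [ 0.5071 -0.0662  0.0246] 0.236
0.1672 b ['S'] [ 0.5052 -0.0628  0.023 ] 0.234
0.1712 b ['S'] [ 0.5037 -0.0594  0.0149] 0.233
[(array([ 0.3058, -0.175 ,  0.0569]), 0.94), (array([ 0.5146, -0.0664,  0.2283]), 0.87)]
[]
```

```bash

python3 -m jog '[[[0,0,0,0,0,0.07,0],[0,0,0,0,0,0.074,0],[12,40,0,0,0,0,0],[12,40,0,0,0,0,0],[12,40,0,0,0,0,0]]]'
python3 -m jog '[[[12,40,0,0,0,0,0],[10,41,0,0,0,0,0],[0,0,0,0,0,0,0],[0,0,0,0,0,0,0]]]'
python3 d.py .528 -.278 .337 -.23
python3 - <<'E'
from fit import *
save(S,'s5.png')
p=bot.observe(); x,y,z=p['position']; yaw=p['tool_rot'][2]
def ov(f,L,X,w):
    o=(proj(f,X)[0]-[w/2,w*.375]).astype(int); k=800/w
    im=cv2.resize(f['img'][o[1]:o[1]+w*3//4,o[0]:o[0]+w],(800,600),interpolation=cv2.INTER_CUBIC).copy()
    for P,c in L: cv2.polylines(im,[np.int32((proj(f,P)-o+.5)*k)],False,c,1)
    return im
v=[x,y,yaw]; zb=z-.181
def pl(*a): return world(np.array(a,float),v)
L=[]
for s in(-.007,.007):  # board bottom edges now
    L.append((pl([-.1,s,zb],[.1,s,zb],[.1,s,zb+.15],[-.1,s,zb+.15],[-.1,s,zb]),(255,0,0)))
for vr,c in (([.5223,-.3077,-.23],(255,0,255)),([.5228,-.3052,-.25],(0,120,255))):
    for s in (.0365,.0195,.0485): L.append((world(np.array([[-.07,s,.02],[-.07,s,.079],[.07,s,.079],[.07,s,.02]]),vr),c))
cv2.imwrite('pics/s5c.png',ov(S,L,[.528,-.28,.12],180)[:,:,::-1])
for f in (T,S): print([(np.round(d['xyz'],4),round(d['conf'],2)) for d in bot.spot_point('slot_floor',f)],[(np.round(d['xyz'],4),round(d['conf'],2)) for d in bot.spot_point('rack',f)])
E
```

```text
clock: 6.9
position: [0.5245, -0.1947, 0.3358]
tool_rot: [3.142, 0.002, -0.229]
force: [1.5, 0.4, -3.4]
grip_width: 0.0134
finger_force: 59.5
clock: 7.3
position: [0.5273, -0.278, 0.3354]
tool_rot: [-3.141, 0.002, -0.232]
force: [0.7, 1.0, -3.5]
grip_width: 0.0132
finger_force: 59.9
t 7.3 pos [ 0.5273 -0.278   0.3354] rpy [-3.141e+00  2.000e-03 -2.320e-01] w 0.0132 ff 59.9 F [ 0.7  1.  -3.5]
shift mm [ 0.7 -0.2 -1.6] wz -0.0019
[(array([ 0.5264, -0.2781,  0.0219]), 0.69), (array([ 0.528 , -0.2778,  0.2315]), 0.36)] [(array([ 0.5256, -0.3055, -0.0029]), 0.85)]
[(array([ 0.5295, -0.2748,  0.0183]), 0.8), (array([0.3991, 0.3378, 0.0262]), 0.71)] [(array([ 0.5231, -0.3054,  0.0006]), 0.65)]
```

View pics/s5c.png

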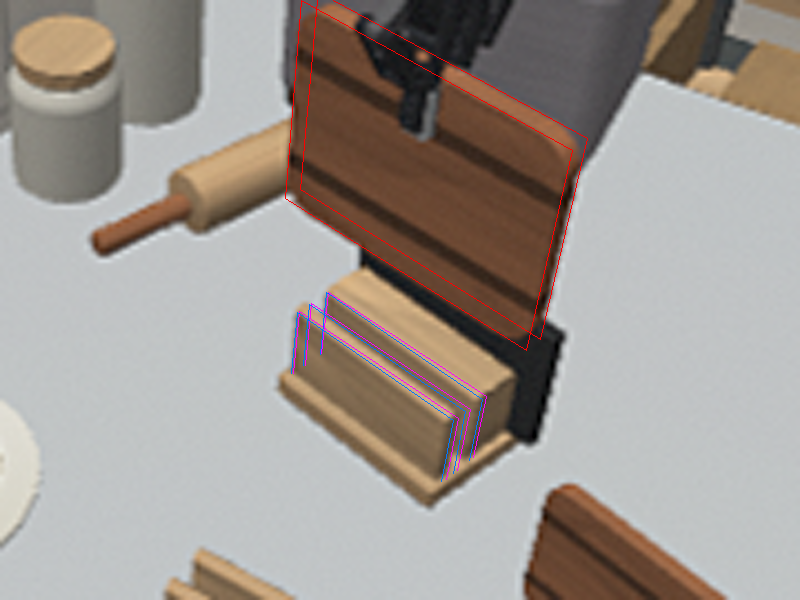

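```bash
cat > m6.py <<'E'
from m2 import *
p=bot.observe(); x,y,z=p['position']; yaw=p['tool_rot'][2]
def rb(r):
    pts=[]
    for cx,cz,a0 in((.1-r,.15-r,0),(-.1+r,.15-r,90),(-.1+r,r,180),(.1-r,r,270)):
        for a in np.radians(np.linspace(a0,a0+90,6)): pts+= [[cx+r*np.cos(a),s,cz+r*np.sin(a)] for s in(-.007,.007)]
    return np.array(pts)
def red(f): r,g,b=ch(f); return (r-b)/(r+1)>.2
def dil(m,k): return cv2.dilate(m.astype(np.uint8),np.ones((k,k)))>0
def run(f,P,v0,fg,w,free,lab):
    def cost(u):
        q=dict(zip(free,u)); v=[q.get('x',v0[0]),q.get('y',v0[1]),q.get('yaw',v0[2])]
        r=np.zeros((400,640))
        for a in P: r=np.maximum(r,hullmask(f,world(a+[0,0,q.get('z',v0[3])],v)))
        return (np.abs(r-fg)*w).sum()/fg.sum()
    u0=np.array([dict(x=v0[0],y=v0[1],yaw=v0[2],z=v0[3])[k] for k in free])
    st=[.08 if k=='yaw' else .005 for k in free]
    r=minimize(cost,u0,method='Nelder-Mead',options=dict(initial_simplex=np.vstack([u0]+[u0+np.eye(len(u0))[i]*st[i] for i in range(len(u0))]),xatol=1e-4,fatol=1e-5,maxiter=300))
    print(lab,free,r.x,round(r.fun,4))
f=S; r_,g_,b_=ch(f)
B0=world(rb(.015)+[0,0,z-.181],[x,y,yaw])
near=dil(hullmask(f,B0)>0,13)
dark=dil((r_+g_+b_<110)&(proj(f,[x,y,z-.09])[0,1]>np.arange(400)[:,None]),7)
rackh=dil(hullmask(f,world(np.vstack(rack),[.5235,-.306,-.24]))>0,3)
pin=hullmask(f,world(box(.5,.1,0,.1),[.68,-.42,0]))*0>0
pin[:,:int(proj(f,world(np.array([[-.1,0,z-.1]]),[x,y,yaw]))[0,0])-3]=1  # rolling pin side
w=near&~dark&~rackh&~pin; fg=red(f)&w
print('tcp',x,y,z,yaw,z-.181)
for rr in(.008,.015,.022):
    run(f,[rb(rr)],[x,y,yaw,z-.181],fg,w,['y','z'],rr); run(f,[rb(rr)],[x,y,yaw,z-.181],fg,w,['x','y','z','yaw'],rr)
# rack
w=(dil(hullmask(f,world(np.vstack(rack),[.5235,-.306,-.24]))>0,9))&~dil(hullmask(f,B0)>0,5)&~dil((np.maximum(r_,g_)<70)&((r_-b_)/(r_+1)<.2),3)
fg=((r_-b_)/(r_+1)>.15)&w
for fr in(['x','y','yaw'],['x','y','z','yaw'],['y','z','yaw']): run(f,rack,[.5235,-.306,-.24,0],fg,w,fr,'rack')
E
python3 m6.py
```

```text
tcp 0.5279763401762836 -0.27680619482194413 0.33695401218099696 -0.2294437375362932 0.15595401218099697
0.008 ['y', 'z'] [-0.2618  0.1637] 0.0845
0.008 ['x', 'y', 'z', 'yaw'] [ 0.5306 -0.2746  0.156  -0.2527] 0.0822
0.015 ['y', 'z'] [-0.2621  0.1657] 0.0774
0.015 ['x', 'y', 'z', 'yaw'] [ 0.531  -0.2755  0.1558 -0.2441] 0.0751
0.022 ['y', 'z'] [-0.263   0.1668] 0.0898
0.022 ['x', 'y', 'z', 'yaw'] [ 0.5325 -0.2771  0.1555 -0.2229] 0.0874
rack ['x', 'y', 'yaw'] [ 0.5251 -0.3108 -0.2719] 0.0421
rack ['x', 'y', 'z', 'yaw'] [ 0.5381 -0.3406 -0.0344 -0.2722] 0.0208
rack ['y', 'z', 'yaw'] [-0.31    0.0001 -0.2758] 0.0434
```

```bash
cat > m7.py <<'E'
from h import *
f=bot.grab_frame('side'); t=bot.grab_frame('top')
def bp(f,uv,z):
    R=np.asarray(f['R']); C=-R.T@f['t']; d=(R.T@np.linalg.inv(f['intrinsics'])@np.c_[uv,np.ones(len(uv))].T).T
    return C+d*((z-C[2])/d[:,2])[:,None]
def edge(f,img,v,a,b,z,out,lab,rng=.012):
    c,s=np.cos(v[2]),np.sin(v[2]); Rz=np.array([[c,-s],[s,c]])
    sat=img.astype(float); sat=(sat[...,0]-sat[...,2])/(sat.sum(2)+1)
    sat=sat.astype(np.float32); P=[]
    for q in np.linspace(.12,.88,40):
        pt=(1-q)*np.array(a)+q*np.array(b); k=np.linspace(-rng,rng,97)
        L=pt+k[:,None]*np.array(out); W=np.c_[(Rz@L.T).T+v[:2],np.full(97,z)]
        uv=proj(f,W).astype(np.float32); val=cv2.remap(sat,uv[:,:1],uv[:,1:],cv2.INTER_LINEAR)[:,0]
        thr=(val[:12].mean()+val[-12:].mean())/2; i=np.nonzero((val[:-1]>thr)&(val[1:]<=thr))[0]
        if len(i): P.append(W[i[-1],:2])
    P=np.array(P); 
    for _ in range(3):
        m=P.mean(0); d=np.linalg.svd(P-m)[2][0]; n=np.array([-d[1],d[0]]); e=(P-m)@n; P=P[np.abs(e)<max(2*e.std(),3e-4)]
    d=d*np.sign(d[0]); print(lab,'ang',round(np.arctan2(d[1],d[0]),4),'pt',np.round(m,4),'n',len(P),'res',round(e.std()*1000,2))
    return m,d
i0=lambda n:cv2.imread('pics/'+n)[:,:,::-1]
v=[.5235,-.306,-.25]
for n in('side0.png',):
    m,d=edge(f,i0(n),v,[-.075,.0575],[.075,.0575],0,[0,1],'S base long edge y+ z0')
    print('  rack-y of edge wrt origin .0575 -> n dist', round(m@[np.sin(.25),np.cos(.25)],4))
    edge(f,i0(n),v,[-.075,-.0575],[-.075,.0575],0,[-1,0],'S short edge x- z0')
m,d=edge(t,i0('top0.png'),v,[-.075,.0575],[.075,.0575],.02,[0,1],'T long edge')
print('  ', round(m@[np.sin(.25),np.cos(.25)],4))
edge(t,i0('top0.png'),v,[-.075,-.02],[-.075,.0575],.02,[-1,0],'T short x- (z0.02)')
m,d=edge(t,i0('top0.png'),v,[-.07,-.0575],[.07,-.0575],.02,[0,-1],'T long y-')
print('  ', round(m@[np.sin(.25),np.cos(.25)],4))
E
python3 m7.py
```

```text
S base long edge y+ z0 ang -0.2823 pt [ 0.5348 -0.2512] n 38 res 0.28
  rack-y of edge wrt origin .0575 -> n dist -0.1111
S short edge x- z0 ang 1.2902 pt [ 0.4552 -0.2859] n 34 res 0.28
T long edge ang -0.2789 pt [ 0.5375 -0.2489] n 39 res 0.16
   -0.1082
T short x- (z0.02) ang 1.2852 pt [ 0.4568 -0.2696] n 40 res 0.18
T long y- ang -0.2972 pt [ 0.5095 -0.361 ] n 36 res 0.11
   -0.2237
```

```bash
python3 d.py .5332 -.2799 .276 -.282
```

```text
t 7.8 pos [ 0.5279 -0.2771  0.337 ] rpy [ 3.142 -0.    -0.23 ] w 0.0136 ff 59.9 F [-0.4  0.3 -3.1]
shift mm [ 5.8  1.3 61. ] wz 0.0522
```

```bash

python3 -m jog '[[[0,0,0,0,0,0.052,0],[6,1,20,0,0,0,0],[0,0,20,0,0,0,0],[0,0,20,0,0,0,0],[0,0,0,0,0,0,0]]]'
cat > m8.py <<'E'
import m7
from m7 import *
f=bot.grab_frame('side'); t=bot.grab_frame('top'); s=bot.observe()
x,y,z=s['position']; w=s['tool_rot'][2]; v=[x,y,w]; print('tcp',x,y,z,w,s['tool_rot'],s['force'])
nn=np.array([-np.sin(w),np.cos(w)]); tt=np.array([np.cos(w),np.sin(w)]); P=np.array([x,y]); zt=z-.181+.15
def rep(r,lab,ax,nom): print('   ',lab,'offset from nominal mm',round(1000*((r[0]-P)@ax-nom),2))
rep(edge(t,t['img'],v,[-.095,.007],[-.03,.007],zt,[0,1],'T y+ low x',.01),'n',nn,.007)
rep(edge(t,t['img'],v,[-.095,-.007],[-.03,-.007],zt,[0,-1],'T y- low x',.01),'n',nn,-.007)
rep(edge(t,t['img'],v,[.04,.007],[.095,.007],zt,[0,1],'T y+ hi x',.01),'n',nn,.007)
rep(edge(t,t['img'],v,[.04,-.007],[.095,-.007],zt,[0,-1],'T y- hi x',.01),'n',nn,-.007)
im=cv2.resize(f['img'][100:250,320:520],(800,600),interpolation=cv2.INTER_CUBIC).copy()
from fit import world
zb=z-.181
for A,c in ((world(np.array([[-.1,.007,zb],[.1,.007,zb]]),v),(255,0,0)),(world(np.array([[-.1,.007,zb],[-.1,.007,zb+.15]]),v),(255,0,0)),(world(np.array([[-.1,-.007,zb],[-.1,-.007,zb+.15]]),v),(255,0,0))):
    cv2.line(im,*[tuple(int(k) for k in (q-[320,100]+.5)*4) for q in proj(f,A)],c,1)
vr=[.5253,-.3070,-.282]
for sy in(.0365,.0195):
    q=proj(f,world(np.array([[-.07,sy,.075],[.07,sy,.075]]),vr)); cv2.line(im,*[tuple(int(k) for k in (a-[320,100]+.5)*4) for a in q],(255,0,255),1)
cv2.imwrite('pics/s8.png',im[:,:,::-1])
E
python3 m8.py | grep -v base
```

```text
clock: 8.3
position: [0.5325, -0.2794, 0.2747]
tool_rot: [-3.141, 0.004, -0.282]
force: [-0.7, 1.2, -3.4]
grip_width: 0.0134
finger_force: 59.9
  rack-y of edge wrt origin .0575 -> n dist -0.1111
S short edge x- z0 ang 1.2902 pt [ 0.4552 -0.2859] n 34 res 0.28
T long edge ang -0.2789 pt [ 0.5375 -0.2489] n 39 res 0.16
   -0.1082
T short x- (z0.02) ang 1.2852 pt [ 0.4568 -0.2696] n 40 res 0.18
T long y- ang -0.2972 pt [ 0.5095 -0.361 ] n 36 res 0.11
   -0.2237
tcp 0.5337396602385486 -0.28013742063136715 0.27810858573521186 -0.28227854317394674 [ 3.14142046e+00 -1.53621121e-03 -2.82278543e-01] [-0.10759131  0.34551768 -3.92102607]m7.py:18: RuntimeWarning: Mean of empty slice.
  m=P.mean(0); d=np.linalg.svd(P-m)[2][0]; n=np.array([-d[1],d[0]]); e=(P-m)@n; P=P[np.abs(e)<max(2*e.std(),3e-4)]
  ret = ret.dtype.type(ret / rcount)
Traceback (most recent call last):
  File "m8.py", line 7, in <module>
    rep(edge(t,t['img'],v,[-.095,.007],[-.03,.007],zt,[0,1],'T y+ low x',.01),'n',nn,.007)
        ~~~~^^^^^^^^^^^^^^^^^^^^^^^^^^^^^^^^^^^^^^^^^^^^^^^^^^^^^^^^^^^^^^^^^
  File "m7.py", line 18, in edge
    m=P.mean(0); d=np.linalg.svd(P-m)[2][0]; n=np.array([-d[1],d[0]]); e=(P-m)@n; P=P[np.abs(e)<max(2*e.std(),3e-4)]
                   ~~~~~~~~~~~~~^^^^^
numpy.linalg.LinAlgError: 1-dimensional array given. Array must be at least two-dimensional
```

```bash
sed -i '/^rep(edge/d' m8.py; python3 m8.py | grep tcp
```

```text
tcp 0.5335383759991909 -0.28005373172142617 0.27762749692116556 -0.2823021802439716 [ 3.14149707e+00 -1.06129390e-03 -2.82302180e-01] [-0.07756803 -0.7216211  -2.87631895]
```

View pics/s8.png

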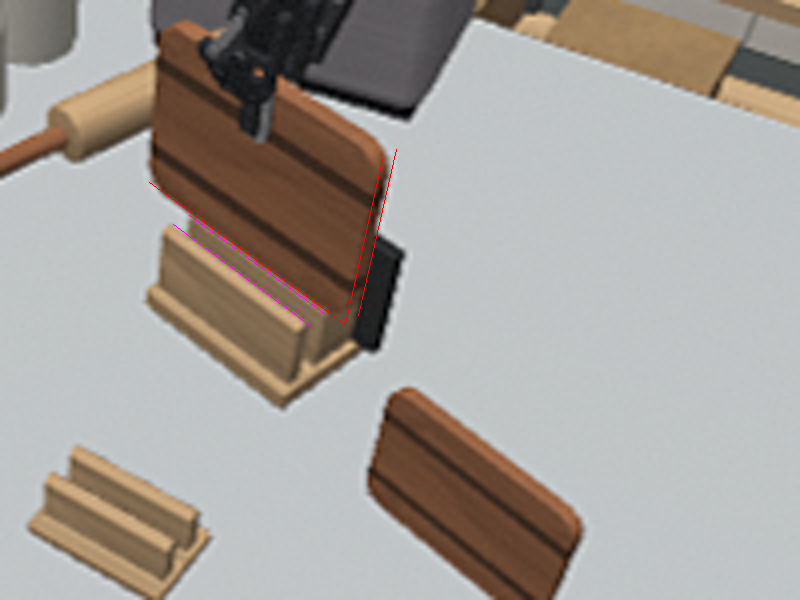

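```bash

python3 -m jog '[[[0,0,8,0,0,0,0],[0,0,6,0,0,0,0],[0,0,4,0,0,0,0],[0,0,0,0,0,0,0]]]'
python3 -m jog '[[[0,0,3,0,0,0,0],[0,0,3,0,0,0,0],[0,0,0,0,0,0,0]]]'
python3 -c "
from h import *
s=bot.observe();print(s['force'],s['moment'])"
```

```text
clock: 9.2
position: [0.5331, -0.2798, 0.258]
tool_rot: [-3.141, 0.001, -0.282]
force: [0.9, 0.3, -3.6]
grip_width: 0.0134
finger_force: 60.0
clock: 9.5
position: [0.5332, -0.2799, 0.2525]
tool_rot: [-3.141, 0.0, -0.282]
force: [-0.1, -0.0, -3.0]
grip_width: 0.0134
finger_force: 60.0
[-0.10586068 -0.04192256 -3.02990574] [0.01013942 0.02146875 0.04365086]
```

```bash

python3 -m jog '[[[0,0,4,0,0,0,0],[0,0,4,0,0,0,0],[0,0,0,0,0,0,0]]]'
python3 -m jog '[[[0,0,5,0,0,0,0],[0,0,5,0,0,0,0],[0,0,0,0,0,0,0]]]'
python3 -c "
from h import *
s=bot.observe();print(s['force'],s['moment'])"
```

```text
clock: 9.8
position: [0.5331, -0.2798, 0.2442]
tool_rot: [-3.141, 0.001, -0.282]
force: [-1.0, -0.0, -3.2]
grip_width: 0.0134
finger_force: 60.0
clock: 10.1
position: [0.533, -0.2798, 0.234]
tool_rot: [-3.141, 0.001, -0.282]
force: [0.0, -0.2, -3.5]
grip_width: 0.0135
finger_force: 60.0
[ 0.02752127 -0.15924415 -3.54314575] [ 0.06467471  0.00863464 -0.05667425]
```

```bash

python3 -m jog '[[[0,0,8,0,0,0,0],[0,0,8,0,0,0,0],[0,0,8,0,0,0,0],[0,0,3,0,0,0,0],[0,0,0,0,0,0,0]]]'
python3 -m jog '[[[0,0,2,0,0,0,0],[0,0,2,0,0,0,0],[0,0,0,0,0,0,0]]]'
```

```text
clock: 10.6
position: [0.5331, -0.2799, 0.2072]
tool_rot: [-3.141, 0.001, -0.282]
force: [-0.9, 0.6, -4.1]
grip_width: 0.0133
finger_force: 60.0
clock: 10.9
position: [0.5333, -0.2799, 0.2038]
tool_rot: [-3.142, 0.0, -0.282]
force: [-0.3, 0.4, -3.3]
grip_width: 0.0133
finger_force: 60.0
```

```bash

python3 -m jog '[[[0,0,1,0,0,0,0],[0,0,0.7,0,0,0,0],[0,0,0,0,0,0,0]]]'
python3 -m jog '[[[0,0,1,0,0,0,0],[0,0,0,0,0,0,0]]]'
```

```text
clock: 11.2
position: [0.5333, -0.2799, 0.2021]
tool_rot: [-3.142, 0.0, -0.282]
force: [-0.6, 0.5, -3.5]
grip_width: 0.0134
finger_force: 60.0
clock: 11.4
position: [0.5334, -0.28, 0.2014]
tool_rot: [3.142, -0.0, -0.282]
force: [-2.1, 0.9, 0.8]
grip_width: 0.0131
finger_force: 60.6
```

```bash

python3 -m jog '[[[0,0,0.8,0,0,0,0],[0,0,0,0,0,0,0]]]' 20
python3 -m jog '[[[0,0,0,0,0,0,0.16],[0,0,0,0,0,0,0.2],[0,0,0,0,0,0,0.3],[0,0,0,0,0,0,0.4],[0,0,0,0,0,0,0.4]]]'
python3 -m jog '[[[0,0,-15,0,0,0,0.4],[0,0,-30,0,0,0,0.45],[0,0,-40,0,0,0,0.5],[0,0,-40,0,0,0,0.6],[0,0,0,0,0,0,0.8]]]'
python3 - <<'E'
from h import *
f=shot('side'); im=cv2.resize(f['img'][100:250,320:520],(800,600),interpolation=cv2.INTER_CUBIC); cv2.imwrite('pics/s9.png',im[:,:,::-1])
print([(np.round(d['xyz'],4),round(d['conf'],2)) for d in bot.spot_point('board',f)])
E
```

```text
clock: 11.6
position: [0.5333, -0.28, 0.2013]
tool_rot: [3.142, -0.0, -0.282]
force: [-6.4, 3.0, 14.0]
grip_width: 0.0136
finger_force: 62.6
clock: 12.1
position: [0.5334, -0.28, 0.2003]
tool_rot: [-3.142, 0.0, -0.282]
force: [0.7, 0.0, -0.0]
grip_width: 0.0342
finger_force: 0.0
clock: 12.6
position: [0.5347, -0.2807, 0.3318]
tool_rot: [3.141, -0.008, -0.283]
force: [0.4, -1.1, -0.6]
grip_width: 0.0643
finger_force: 0.0
[(array([ 0.5346, -0.2787,  0.0202]), 0.87), (array([ 0.3107, -0.1755,  0.0038]), 0.77), (array([0.4214, 0.095 , 0.0038]), 0.34)]
```

View pics/s9.png

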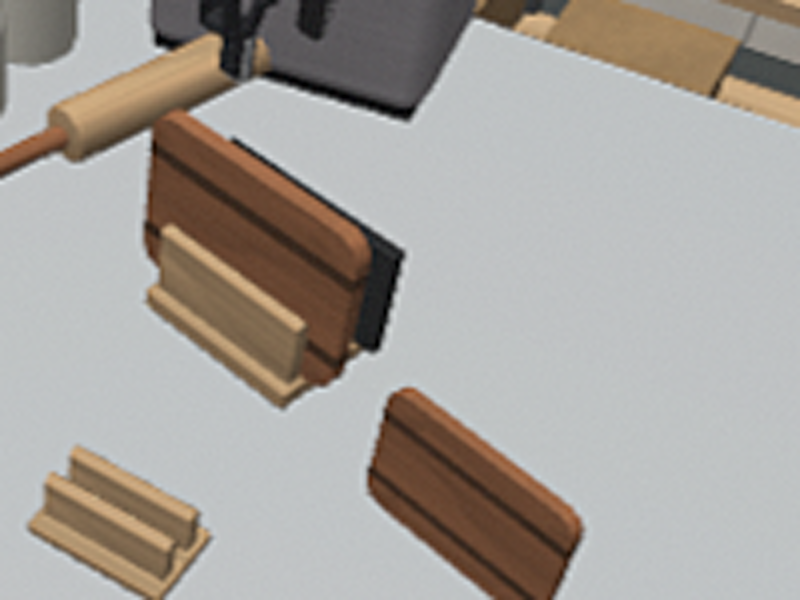

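```bash
python3 d.py .426 .096 .33 -.446;python3 d.py .426 .096 .33 1.12
```

```text
t 12.7 pos [ 0.5335 -0.28    0.3271] rpy [ 3.141e+00 -2.000e-03 -2.820e-01] w 0.0684 ff 0.0 F [-0.  -0.3 -1.5]
shift mm [-259.2 -292.9   -2.9] wz 0.1637
t 12.7 pos [ 0.5335 -0.28    0.3271] rpy [ 3.141e+00 -2.000e-03 -2.820e-01] w 0.0684 ff 0.0 F [-0.  -0.3 -1.5]
shift mm [ 291.6 -260.6   -2.9] wz -1.4023
```

```bash
python3 -c "
from h import *
print(np.round(bot.observe()['qpos'],3))"
python3 -m jog '[[[0,0,0,0,0,-0.14,1],[0,0,0,0,0,-0.14,1],[0,0,0,0,0,-0.14,1],[0,0,0,0,0,-0.14,1],[0,0,0,0,0,0,1]]]'
python3 -c "
from h import *
print(np.round(bot.observe()['qpos'],3))"; python3 d.py .4255 .0955 .3 .28
```

```text
[ 0.381  0.461  0.005  1.639 -0.003  1.039 -1.466]
clock: 13.2
position: [0.5329, -0.2799, 0.3247]
tool_rot: [-3.14, 0.001, 0.28]
force: [-0.3, -0.3, 0.3]
grip_width: 0.0855
finger_force: 0.0
[ 0.473  0.466 -0.125  1.635  0.065  1.046 -0.962]
t 13.2 pos [ 0.5329 -0.2799  0.3247] rpy [-3.14e+00  1.00e-03  2.80e-01] w 0.0855 ff 0.0 F [-0.3 -0.3  0.3]
shift mm [   0.5 -390.5   24.7] wz 0.0003
```

```bash

python3 -m jog '[[[0,-39,0,0,0,0,1],[0,-39,0,0,0,0,1],[0,-39,0,0,0,0,1],[0,-39,0,0,0,0,1],[0,-39,0,0,0,0,1]]]' >/dev/null
python3 -m jog '[[[0,-39,0,0,0,0,1],[0,-39,0,0,0,0,1],[0,-39,0,0,0,0,1],[0,-39,0,0,0,0,1],[0,-39,0,0,0,0,1]]]' >/dev/null
python3 -m jog '[[[0,0,0,0,0,-0.141,1],[0,0,0,0,0,-0.141,1],[0,0,0,0,0,-0.141,1],[0,0,0,0,0,-0.141,1],[0,0,0,0,0,-0.141,1]]]' >/dev/null
python3 -m jog '[[[0,0,0,0,0,-0.141,1],[0,0,0,0,0,0,1],[0,0,0,0,0,0,1]]]'
python3 d.py .4255 .0955 .120 1.125
```

```text
clock: 15.0
position: [0.4263, 0.0949, 0.3252]
tool_rot: [-3.141, 0.0, 1.117]
force: [-0.3, -1.0, -1.2]
grip_width: 0.0854
finger_force: 0.0
t 15.0 pos [0.4263 0.0949 0.3252] rpy [-3.141  0.     1.117] w 0.0854 ff 0.0 F [-0.3 -1.  -1.2]
shift mm [ 2.000e-01 -1.000e+00  2.052e+02] wz -0.0085
```

```bash

python3 -m jog '[[[0,-1,35,0,0,-0.008,1],[0,0,35,0,0,0,1],[0,0,35,0,0,0,1],[0,0,35,0,0,0,1],[0,0,0,0,0,0,1]]]'
python3 -m jog '[[[0,0,20,0,0,0,1],[0,0,15,0,0,0,1],[0,0,15,0,0,0,1],[0,0,13,0,0,0,1],[0,0,0,0,0,0,1]]]'
python3 -m jog '[[[0,0,0,0,0,0,0.8],[0,0,0,0,0,0,0.7],[0,0,0,0,0,0,0.65],[0,0,0,0,0,0,0.6],[0,0,0,0,0,0,0.57]]]' 20
python3 -m jog '[[[0,0,0,0,0,0,0.55],[0,0,0,0,0,0,0.52],[0,0,0,0,0,0,0.5],[0,0,0,0,0,0,0.48],[0,0,0,0,0,0,0.4]]]' 25
python3 d.py .4255 .0955 .120 1.125
```

```text
clock: 15.5
position: [0.4238, 0.0952, 0.1825]
tool_rot: [-3.137, 0.004, 1.128]
force: [0.4, -0.4, 0.7]
grip_width: 0.0856
finger_force: 0.0
clock: 16.0
position: [0.4257, 0.0956, 0.1227]
tool_rot: [-3.142, 0.001, 1.129]
force: [0.3, -0.4, 0.6]
grip_width: 0.0858
finger_force: 0.0
clock: 16.5
position: [0.4258, 0.0957, 0.1231]
tool_rot: [3.141, -0.001, 1.131]
force: [-1.8, 0.6, 13.1]
grip_width: 0.0513
finger_force: 18.5
clock: 17.0
position: [0.4258, 0.0957, 0.1231]
tool_rot: [3.141, -0.001, 1.132]
force: [-3.2, 1.0, 14.0]
grip_width: 0.0514
finger_force: 23.5
t 17.0 pos [0.4258 0.0957 0.1231] rpy [ 3.141e+00 -1.000e-03  1.132e+00] w 0.0514 ff 23.5 F [-3.2  1.  14. ]
shift mm [-0.3 -0.2  3.1] wz 0.0065
```

```bash

python3 -m jog '[[[0,0,-10,0,0,0,0.4],[0,0,-20,0,0,0,0.4],[0,0,-30,0,0,0,0.4],[0,0,-30,0,0,0,0.4],[0,0,-30,0,0,0,0.4]]]' 40
python3 -m jog '[[[0,0,0,0,0,-0.125,0.4],[0,0,0,0,0,-0.127,0.4],[0,0,0,0,0,-0.127,0.4],[0,0,0,0,0,0,0.4]]]'
python3 d.py .580 .108 .243 1.511
```

```text
clock: 17.5
position: [0.4251, 0.0955, 0.2442]
tool_rot: [-3.141, -0.0, 1.132]
force: [-0.3, -0.6, -1.8]
grip_width: 0.0508
finger_force: 41.9
clock: 17.9
position: [0.4254, 0.0953, 0.243]
tool_rot: [3.141, -0.0, 1.513]
force: [1.2, 0.2, -0.8]
grip_width: 0.0508
finger_force: 41.9
t 17.9 pos [0.4254 0.0953 0.243 ] rpy [ 3.141 -0.     1.513] w 0.0508 ff 41.9 F [ 1.2  0.2 -0.8]
shift mm [ 21.9 153.6  -0. ] wz 0.0017
```

```bash

python3 -m jog '[[[4,30,0,0,0,0,0.4],[4,31,0,0,0,0,0.4],[4,31,0,0,0,0,0.4],[4,31,0,0,0,0,0.4],[4,30,0,0,0,0,0.4]]]'
python3 -m jog '[[[0,0,0,0,0,0,0.4],[0,0,0,0,0,0,0.4]]]'
python3 - <<'E'
from m2 import *
s=bot.observe(); x,y,z=s['position']; yw=s['tool_rot'][2]; print(x,y,z,yw)
v=[x,y,yw-np.pi/2]
o=[200,210]; im=cv2.resize(S['img'][210:360,200:400],(800,600),interpolation=cv2.INTER_CUBIC).copy()
def dr(P,c):
    h=cv2.convexHull(proj(S,P).astype(np.float32))[:,0]; cv2.polylines(im,[np.int32((h-o+.5)*4)],True,c,1)
for p in cut[:14]: dr(world(p+[0,0,z-.123],v),(255,0,0))
for p in bar: dr(world(p,[.5875,.2325,-.06]),(0,0,255))
cv2.imwrite('pics/h1.png',im[:,:,::-1])
E
```

```text
clock: 18.4
position: [0.5805, 0.1062, 0.2427]
tool_rot: [-3.141, 0.0, 1.506]
force: [-0.0, -0.1, -0.9]
grip_width: 0.0511
finger_force: 42.0
clock: 18.6
position: [0.5792, 0.1064, 0.2422]
tool_rot: [-3.141, -0.0, 1.508]
force: [-0.1, 0.3, -1.1]
grip_width: 0.0506
finger_force: 42.1
0.5786634217599534 0.10629565807325607 0.2425416350831583 1.5092238310489923
```

View pics/h1.png

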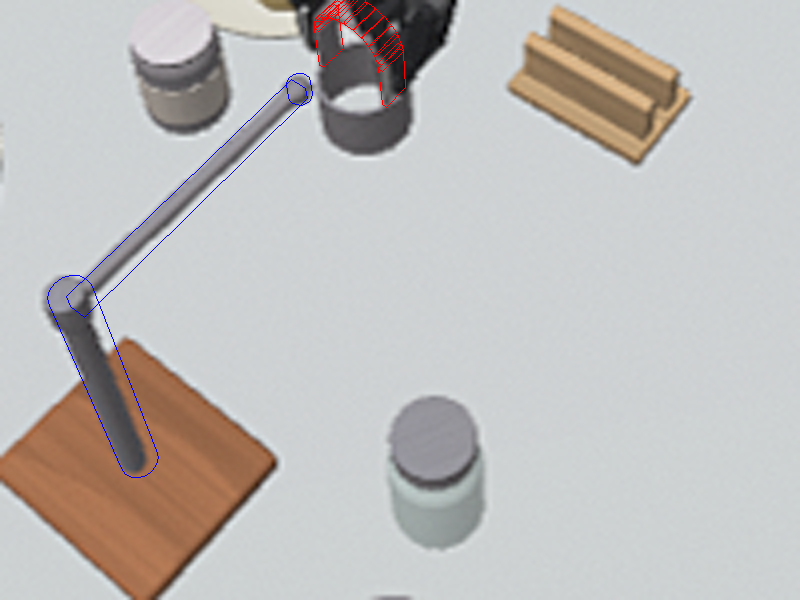

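```bash
python3 d.py .590 .2275 .243 1.511
python3 -m jog '[[[0,2,0,0,0,0,0.4],[20,1,0,0,0,0,0.4],[20,0,0,0,0,0,0.4],[0,0,0,0,0,0,0.4]]]'
python3 d.py .590 .2275 .243 1.511
```

```text
t 18.7 pos [0.5787 0.1063 0.2425] rpy [-3.141  0.     1.509] w 0.0507 ff 42.1 F [-0.4 -0.2 -1. ]
shift mm [121.7   4.1  -0.5] wz -0.0018
clock: 19.1
position: [0.5843, 0.1489, 0.2428]
tool_rot: [3.141, -0.002, 1.513]
force: [-0.3, -0.6, -0.8]
grip_width: 0.051
finger_force: 42.1
t 19.1 pos [0.5843 0.1489 0.2428] rpy [ 3.141e+00 -2.000e-03  1.513e+00] w 0.051 ff 42.1 F [-0.3 -0.6 -0.8]
shift mm [78.8  1.  -0.2] wz 0.0022
```

```bash

python3 -m jog '[[[20,1,0,0,0,0,0.4],[20,0,0,0,0,0,0.4],[20,0,0,0,0,0,0.4],[19,0,0,0,0,0,0.4],[0,0,0,0,0,0,0.4]]]'
python3 -m jog '[[[0,0,4,0,0,0,0.4],[0,0,4,0,0,0,0.4],[0,0,2,0,0,0,0.4],[0,0,0,0,0,0,0.4]]]'
python3 -m jog '[[[0,0,1,0,0,0,0.4],[0,0,1,0,0,0,0.4],[0,0,0,0,0,0,0.4]]]'
python3 d.py .590 .2275 .2295 1.511
```

```text
clock: 19.6
position: [0.5899, 0.2272, 0.2426]
tool_rot: [-3.141, -0.001, 1.513]
force: [-0.6, -0.2, -1.2]
grip_width: 0.0506
finger_force: 42.1
clock: 20.0
position: [0.5905, 0.2241, 0.232]
tool_rot: [-3.141, 0.0, 1.51]
force: [-0.9, -0.5, -0.7]
grip_width: 0.0509
finger_force: 42.1
clock: 20.3
position: [0.5905, 0.2248, 0.2303]
tool_rot: [-3.141, 0.0, 1.511]
force: [-0.1, -0.7, -0.6]
grip_width: 0.051
finger_force: 42.1
t 20.3 pos [0.5905 0.2248 0.2303] rpy [-3.141  0.     1.511] w 0.051 ff 42.1 F [-0.1 -0.7 -0.6]
shift mm [ 2.7 -0.7  0.8] wz -0.0003
```

```bash

python3 -m jog '[[[0,0,0.6,0,0,0,0.4],[0,0,0,0,0,0,0.4],[0,0,0,0,0,0,0.4]]]'
python3 -m jog '[[[0,0,0.6,0,0,0,0.4],[0,0,0,0,0,0,0.4],[0,0,0,0,0,0,0.4]]]'
```

```text
clock: 20.6
position: [0.5906, 0.2249, 0.2299]
tool_rot: [3.141, -0.0, 1.511]
force: [0.9, -0.4, 0.6]
grip_width: 0.0507
finger_force: 42.2
clock: 20.9
position: [0.5907, 0.2249, 0.2297]
tool_rot: [3.141, -0.0, 1.511]
force: [-1.9, -1.3, 6.9]
grip_width: 0.0506
finger_force: 42.5
```

```bash

python3 -m jog '[[[0,0,-0.3,0,0,0,0.5],[0,0,0,0,0,0,0.6],[0,0,0,0,0,0,0.62],[0,0,0,0,0,0,0.65],[0,0,0,0,0,0,0.7]]]' 20
python3 -m jog '[[[0,0,0,0,0,0,0.8],[0,0,0,0,0,0,0.9],[0,0,0,0,0,0,0.9],[0,0,0,0,0,0,0.9],[0,0,0,0,0,0,0.9]]]'
python3 -m jog '[[[0,0,-10,0,0,0,0.9],[0,0,-20,0,0,0,0.9],[0,0,-30,0,0,0,0.9],[0,0,-40,0,0,0,0.9],[0,0,-30,0,0,0,0.9]]]'
python3 -m jog '[[[0,0,-20,0,0,0,0.9],[0,0,0,0,0,0,0.9],[0,0,0,0,0,0,0.9],[0,0,0,0,0,0,0.9],[0,0,0,0,0,0,0.9]]]'
python3 - <<'E'
from h import *
f=shot('side'); im=cv2.resize(f['img'][90:390,200:500],(600,600),interpolation=cv2.INTER_CUBIC); cv2.imwrite('pics/end.png',im[:,:,::-1])
for q in('cutter_handle','board','shaker_mid','ring_mid','slate'): print(q,[(np.round(d['xyz'],4),round(d['conf'],2)) for d in bot.spot_point(q,f)[:2]])
E
```

```text
clock: 21.4
position: [0.5905, 0.2249, 0.2294]
tool_rot: [-3.141, 0.0, 1.511]
force: [-0.4, -0.9, -0.2]
grip_width: 0.0599
finger_force: 0.0
clock: 21.9
position: [0.5906, 0.2249, 0.2295]
tool_rot: [3.142, -0.0, 1.511]
force: [0.0, -0.1, -0.1]
grip_width: 0.0769
finger_force: 0.0
clock: 22.4
position: [0.5906, 0.225, 0.3626]
tool_rot: [3.14, -0.001, 1.511]
force: [0.9, 0.2, -0.2]
grip_width: 0.0769
finger_force: 0.0
clock: 22.9
position: [0.5904, 0.2247, 0.3787]
tool_rot: [-3.14, 0.001, 1.511]
force: [0.3, -0.3, -1.1]
grip_width: 0.077
finger_force: 0.0
cutter_handle [(array([0.5897, 0.2218, 0.2058]), 0.87)]
board [(array([ 0.3098, -0.1733,  0.0012]), 0.91), (array([ 0.5333, -0.2772,  0.0204]), 0.72)]
shaker_mid [(array([0.4351, 0.2452, 0.046 ]), 0.61)]
ring_mid [(array([0.3998, 0.3397, 0.0261]), 0.85)]
slate []
```

View pics/end.png

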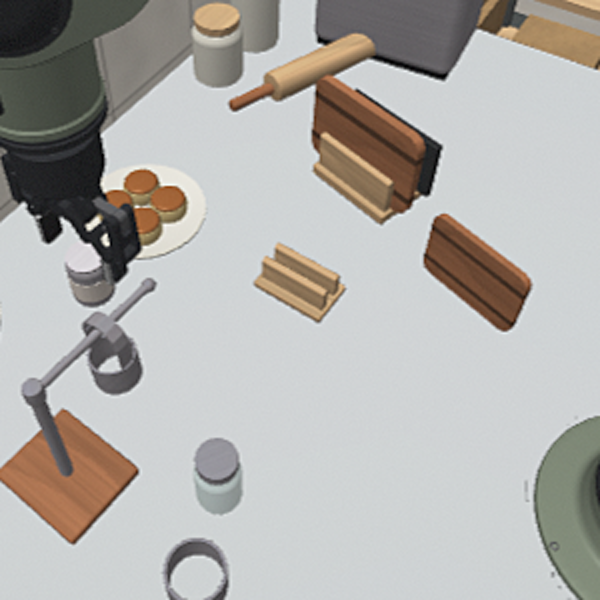

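The final picture shows the cutter hanging from the bar by its strap at about (110,345). The board is seated in the rack slot at about (370,150), and nothing else has moved.

```bash
python3 -m jog '[[[0,0,0,0,0,0,0.9],[0,0,0,0,0,0,0.9],[0,0,0,0,0,0,0.9],[0,0,0,0,0,0,0.9],[0,0,0,0,0,0,0.9]]]' >/dev/null; python3 -c "
from workcell import bot
print(bot.job_done())"
```

```text
the job is handed in; nothing more can be done
None
```

The cutter hangs free on the bar by its strap, the bamboo board stands fully down in the rack's free slot, and I handed the job in at about 23 s of the 64 s; no verdict came back.

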